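Hold the belt sander's tensioner at slack for a belt change

ROBOT

A 7-joint arm with a two-finger parallel gripper is mounted at the origin on the work surface. World frame = base frame: x ahead of the robot, y to its left, z up, the work surface at z = 0. Lengths are in m, angles in rad, forces in N, time in s.
With the tool pointing down it reaches from about 0.4 to 0.85 m from the base axis. Payload 10.4 kg.
Tool frame: the origin (TCP) lies between the finger pads; the fingertips stand 14 mm ahead of it and the grasp point (between the pads) lies 5 mm behind it (r.finger_overhang is the z of the fingertips in the tool frame, in m); z points along the fingers, y is the line along which they close (so a half turn about z gives the same grasp; the last joint's range is limited). The gripper opens to 87 mm and grips with 3 to 60 N. Pads are 19 mm wide; open, the fingers measure 117 mm over their backs; the gripper's body (75 mm by 190 mm) begins 51 mm behind the grasp point.
Start: joints at [-1.282, 0.332, -0.065, 1.46, 0.022, 1.35, -0.088], TCP at [0.192, 0.595, 0.237] pointing down, gripper open.
Joint ranges: [-2.6, 2.6], [-0.5, 2.12], [-1.47, 1.34], [0.16, 2.42], [-1.27, 4.41], [0.06, 2.06], [-2.6, 2.6]. Speed limits (rad/s): [2.22, 2.22, 2.79, 2.79, 3.14, 3.14, 3.14].

INTERFACE

Orientations are given as a unit quaternion [x, y, z, w].
In Python, from bench import r, optics gives the robot as it stands.
- The arm moves only by the shell command python3 -m pendant 'ROWS' [FORCE]. ROWS is JSON, a list of rows, each a list of 7 numbers: the closure, from -1 (fully open) to 1 (shut), then the shift along the tool's x, y, z scaled (see below), then the turn, a rotation vector about the tool's x, y, z scaled (see below). In form: [[grip, x, y, z, rx, ry, rz], ...]. A call has 1 to 8 rows; each row is the pose to reach, as a shift and turn from the pose commanded when the call began, along the tool's axes at that moment; what a row does not reach only later rows make up. The controller multiplies each number of a shift by 0.3 m and each number of a turn by 120 degrees. A row lasts 1/8 s, in which the tool goes at most 62.5 mm and 10.7 degrees, less where a joint would pass 70% of its speed; a pose out of reach is approached as far as the arm can. A call with a number of a shift or a turn outside -1 to 1 is refused whole. A call with a gripper value outside its range is refused whole. The fingers move at their own pace and stop on an object; FORCE is the grip in N (left out, the last holds). Time passes only in rows, so rows that repeat a pose let the fingers close. It gives the time, the measured TCP pose, the force, the opening and the grip force at its end, in the units of the state.
- r.read_state(): the state, without advancing time (a new reading comes with each control period).
- optics.camera(name): name is "scene" or "top" or "wrist"; returns a dict with "pixels" (400x640x3 uint8, red, green, blue), "vfov" (degrees; the focal length in pixels is half the picture's height over the tangent of half this angle, whatever the lens; pixels are square), "cx", "cy" (the principal point, pixels), "rvec" (rotation vector, rad) and "tvec" (3), from world to camera coordinates, as OpenCV has them. Camera axes: x right, y down, z forward; pixel columns grow to the right and rows downward; lengths in m; the calibration is good to about 2 mm. The wrist camera is an equidistant fisheye: a pixel r from the principal point sees the ray r / f radians off the axis. A picture is of the moment at which its call begins. There is no depth.
- r.close_job(): hands the job in; it is judged then, once.
The state is a dict: "time": time; "joint_positions": joint angles; "joint_vel": joint speeds; "joint_torque": joint torques, N m; "ee_pos": TCP position; "eef_rot": TCP orientation; "ft_force": force on the tool from outside, world axes, zero at the start; "torque": the same for the moment, N m; "width": finger opening in m; "grip_force": force on a finger pad.
Only numpy, scipy, OpenCV 4.12 (cv2) and the standard library are available. Lean on these libraries where they do the work, as an engineer would, in place of code of your own. Each camera call takes 0.05 s, during which the arm holds its last target. There are 200 camera calls.

TASK

The belt sander on the bench is waiting for a new belt. Lift the work stop up out of its two sockets and stand it on its feet in the steel tray, well inside the rim, and let go of it; then take the upright tension handle, pull it against its spring towards the drive drum until the pointer is on the line of the index plate, and keep it there. Finish while still holding the handle on the line, so that I can slip the belt on, and leave everything else on the bench where it is.

Things in the scene. Friction and masses are not known exactly. Their poses are not given: they have to be found in the camera images.
- sander: bench belt sander, belt off, bolted down, 310 long. Flat steel platen on top, 100 wide, 150 high. Origin on the bench under the platen; y runs along the machine from the black drive drum (end at -180) to the bare metal idler roller (end at +135), x across it to the side with the motor (162 high, out to x 240) and the tension handle. Sizes in mm.
- work_stop: steel bridge across the platen: bar 172 long (x, along the sander's x), 10 thick (y), from 43 to 85 above the origin, on two feet 14 x 32 at x = +-74. Origin midway, level with the soles. 0.3 to 0.6 kg. At first each foot stands in an open-topped socket of the sander, 15 deep, 2 play all round; origin 110 above the bench, bar 3 clear of the platen. Sizes in mm.
- tray: shallow steel tray fixed to the bench, outside 250 (its x) x 140 (its y) x 30 high, 4 thick floor and walls, empty. Origin under its centre on the bench. Sizes in mm.
- tension_handle: black round upright grip of the belt tensioner, on the motor side of the sander beside the idler roller; 18 to 25 in diameter (25 at mid height), on a steel collar 30 across and 6 high. Origin at the bottom centre of the collar, 130 above the bench; the grip reaches 74 above the origin. It never turns; roller, block and pointer are one part with it. Sizes in mm.
- handle_top (a point): centre of the top of that grip, 204 above the bench. Sizes in mm.
- tensioner (a joint): travel (m) of the tension slide: 0 at rest with the roller out, grows as the handle is pulled along the sander's -y (towards the drum); end stop at 0.042. A spring returns it to 0: about 8 N at rest growing by 0.32 N per mm, plus 1 N of friction.
- pointer (a point): tip of the thin steel pointer that sticks out of the slide on the motor side and travels with the handle, 106 above the bench. Sizes in mm.
- slack_line (a point): point on the one black line engraved across the small steel index plate under the pointer; 106 above the bench, axes parallel to the sander's. The pointer is on the line when the two points have the same y along the sander; the plate is set 20 to 32 from the rest position of the pointer, towards the drum. Sizes in mm.
- cork_block: cork sanding block lying flat, 110 x 60 x 35; origin under its middle (mm); not part of the job
- sleeve: brown sanding sleeve (open tube) standing upright, 64 across, 115 high; origin at the bottom centre (mm); not part of the job
- screwdriver: screwdriver lying on the bench; not part of the job
- brush: bench brush lying on the bench; not part of the job
- glue: white glue bottle standing, 64 across, 170 high (mm); not part of the job
- knob_blank: turned wooden knob, 52 across, 74 high, standing (mm); not part of the job
- offcut: wood strip lying flat, 160 x 45 x 22 (mm); not part of the job
Not all that is in view belongs to the job. Leave any blue look-alike of the work_stop alone.

How it is judged:
By the outcome, as a careful person would: the job done as asked, in the order asked, and still so for the second after the job is handed in, while the arm keeps its last pose, push and grip.
It also fails if it takes over 51 s, if anything falls off the work surface, if the arm or the gripper's body presses on something with over 40 N, if the wrist force passes 120 N, or if a joint passes its speed limit or range.

## Working session

There is one attempt and no reset: what is moved stays moved. The work goes in short steps, Python scripts to look and compute and a shell command to move; the robot and the scene stay as the last step left them, time stands still between calls to the robot, and variables do not carry over. Pictures are saved under pics/ and viewed, at most 10 in all, crops included, and the job is handed in when it is done.

```bash
mkdir -p pics; ls; cat > h.py <<'E'
import numpy as np, cv2, pickle
from scipy.spatial.transform import Rotation as R
from bench import r, optics
def snap(name, fn):
    c=optics.camera(name); pickle.dump(c,open(f'pics/{fn}.pkl','wb'))
    cv2.imwrite(f'pics/{fn}.png',c['pixels'][:,:,::-1]); return c
def load(fn): return pickle.load(open(f'pics/{fn}.pkl','rb'))
def crop(fn,x0,y0,w,h,s):
    im=load(fn)['pixels'][y0:y0+h,x0:x0+w,::-1]
    return cv2.resize(im,None,fx=s,fy=s,interpolation=cv2.INTER_CUBIC)
def ray(c,u,v,fish=False):
    f=200/np.tan(np.radians(c['vfov'])/2)
    d=np.array([u-c['cx'],v-c['cy']],float)
    if fish:
        rr=np.hypot(*d); th=rr/f
        d3=np.r_[d/max(rr,1e-9)*np.sin(th),np.cos(th)]
    else: d3=np.r_[d/f,1]
    M=R.from_rotvec(np.ravel(c['rvec'])).as_matrix(); t=np.ravel(c['tvec'])
    d3=M.T@d3; return -M.T@t, d3/np.linalg.norm(d3)
def atz(c,u,v,z,fish=False):
    o,d=ray(c,u,v,fish); return o+d*(z-o[2])/d[2]
def tri(*obs):  # (c,u,v,fish)
    A=np.zeros((3,3));b=np.zeros(3);L=[]
    for ob in obs:
        o,d=ray(*ob);P=np.eye(3)-np.outer(d,d);A+=P;b+=P@o;L.append((o,d))
    p=np.linalg.solve(A,b)
    return p,[round(1e3*np.linalg.norm(np.cross(p-o,d)),1) for o,d in L]
def proj(c,p,fish=False):
    f=200/np.tan(np.radians(c['vfov'])/2)
    q=R.from_rotvec(np.ravel(c['rvec'])).apply(p)+np.ravel(c['tvec'])
    if fish:
        rr=np.hypot(q[0],q[1]);k=f*np.arctan2(rr,q[2])/rr
        return np.array([c['cx']+q[0]*k,c['cy']+q[1]*k])
    return np.array([c['cx']+f*q[0]/q[2],c['cy']+f*q[1]/q[2]])
E
python3 - <<'E'
from h import *
a=snap('scene','s0');b=snap('top','t0');w=snap('wrist','w0')
s=np.vstack([a['pixels'],b['pixels']])[:,:,::-1]
cv2.imwrite('pics/m0.png',cv2.resize(s,(480*1,600)))
for c in(a,b,w):print(c['vfov'],c['cx'],c['cy'],ray(c,320,200)[0])
print(r.read_state())
E
```

```text
pics
57.7235521597336 321.70401543132067 202.48775709906846 [1.28473248 0.07141509 0.9519455 ]
51.270853055242014 320.99251537907224 209.63701373560832 [ 0.31425939 -0.05044307  1.36305578]
65.70646984690485 322.3130468736392 198.88092746989548 [0.12543159 0.61639646 0.38358801]
{'time': 0.15, 'joint_positions': array([-1.2815822 ,  0.33272507, -0.06472403,  1.4606933 ,  0.02162572,
        1.34989307, -0.08849947]), 'joint_vel': array([-0.00013214, -0.00134432,  0.00116223, -0.00187748, -0.00087422,
        0.00277306, -0.00025206]), 'joint_torque': array([ 3.63174113e-04, -6.23629761e+01,  2.43491336e-02, -3.90149975e+01,
       -6.13319222e-02,  3.72081203e-02,  1.04147057e-04]), 'ee_pos': array([0.1916563 , 0.59462389, 0.2359641 ]), 'eef_rot': array([ 1.55254153e-01,  9.87874429e-01, -5.08712484e-04, -5.02105173e-05]), 'ft_force': array([ 0.46903099, -0.37372665,  0.56950006]), 'torque': array([-0.02168336, -0.0227769 ,  0.02300672]), 'grip_force': 0.0, 'width': 0.08705023498402344}
```

View pics/s0.png

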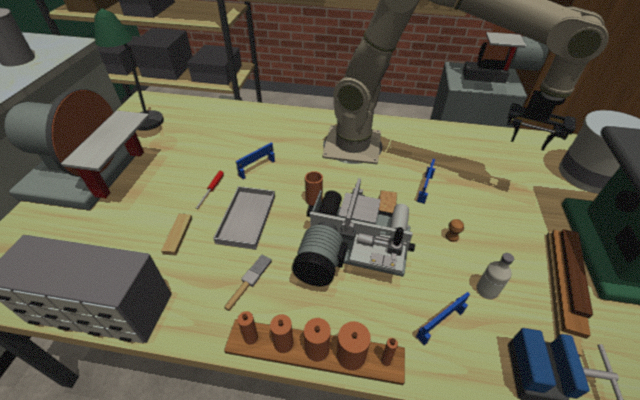

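View pics/t0.png

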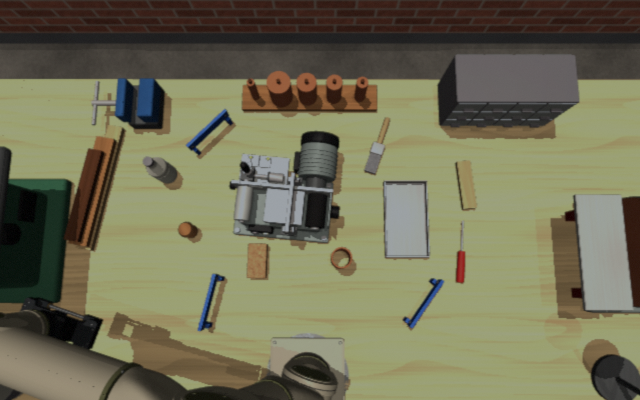

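```bash
python3 - <<'E'
from h import *
cv2.imwrite('pics/c1.png',crop('s0',290,175,130,100,6))
cv2.imwrite('pics/c2.png',crop('t0',222,128,125,97,6))
E
```

```text
(no output)
```

View pics/c1.png

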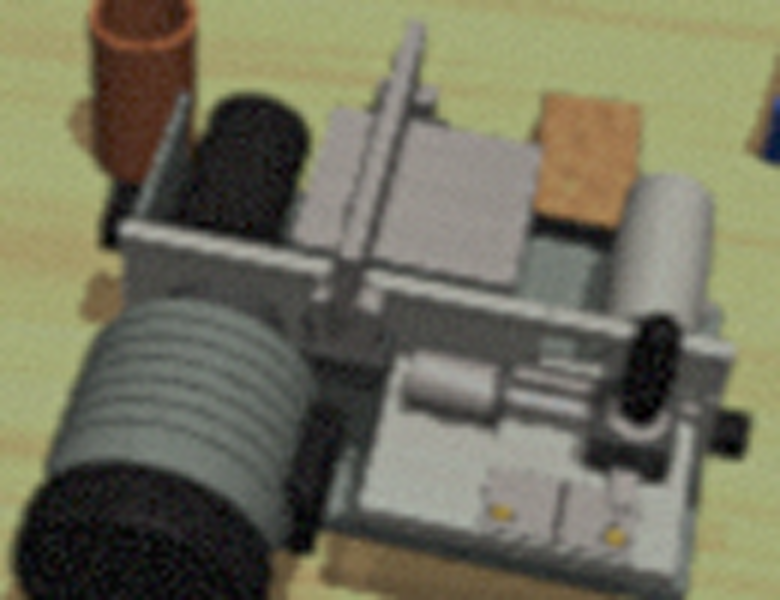

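View pics/c2.png

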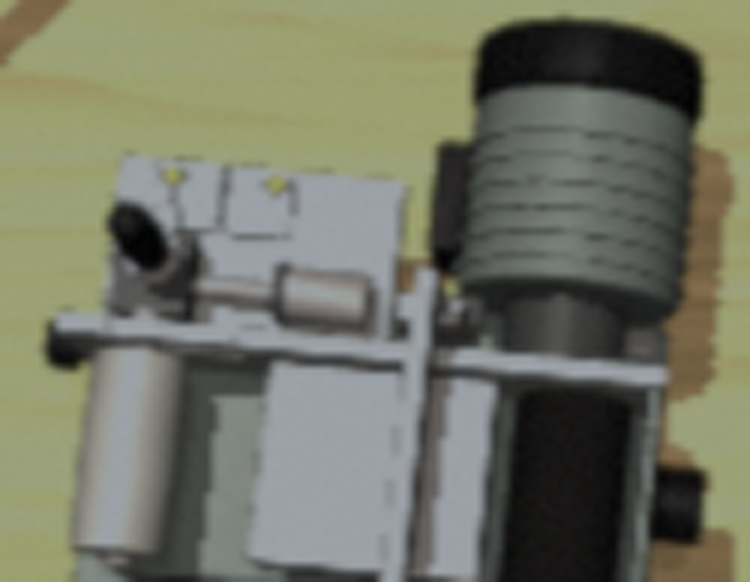

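```bash
python3 - <<'E'
from h import *
s=load('s0');t=load('t0')
A=lambda x,y:(s,290+(x+.5)/6-.5,175+(y+.5)/6-.5)
B=lambda x,y:(t,222+(x+.5)/6-.5,128+(y+.5)/6-.5)
for n,a,b in [('handle_top',(657,322),(128,215)),('bar+x top',(352,272),(425,268)),('line inner',(563,482),(219,228)),('line outer',(556,535),(228,168)),
  ('sideplate idler end top',(732,350),(55,322)),('sideplate drum end',(125,228),(668,375))]:
    print(n,*tri(A(*a),B(*b)))
print('tray rim',[atz(t,*p,.03).round(3) for p in [(385,182),(427,182),(429,257),(386,256)]])
print('tray rim s',[atz(s,*p,.03).round(3) for p in [(244,188),(275,191),(258,245),(217,239)]])
E
```

```text
handle_top [0.62487206 0.181379   0.20461369] [np.float64(0.6), np.float64(0.6)]
bar+x top [0.60352904 0.0413505  0.18669149] [np.float64(0.1), np.float64(0.1)]
line inner [0.64497913 0.15390216 0.10409406] [np.float64(0.9), np.float64(0.9)]
line outer [0.67682369 0.15101403 0.10487217] [np.float64(0.2), np.float64(0.2)]
sideplate idler end top [0.58537124 0.22654996 0.14726248] [np.float64(1.6), np.float64(1.6)]
sideplate drum end [ 0.55903858 -0.07633213  0.14692348] [np.float64(0.5), np.float64(0.5)]
tray rim [array([ 0.61 , -0.249,  0.03 ]), array([ 0.61 , -0.386,  0.03 ]), array([ 0.367, -0.384,  0.03 ]), array([ 0.369, -0.248,  0.03 ])]
tray rim s [array([ 0.376, -0.36 ,  0.03 ]), array([ 0.371, -0.244,  0.03 ]), array([ 0.62 , -0.235,  0.03 ]), array([ 0.62 , -0.371,  0.03 ])]
```

```bash
python3 -m pendant '[[-1,-0.4,-0.3,-0.313,0,0,-0.107],[-1,-0.867,-0.587,-0.313,0,0,-0.107],[-1,-0.867,-0.587,-0.313,0,0,-0.107],[-1,-0.867,-0.587,-0.313,0,0,-0.107],[-1,-0.867,-0.587,-0.313,0,0,-0.107],[-1,-0.867,-0.587,-0.313,0,0,-0.107],[-1,-0.867,-0.587,-0.313,0,0,-0.107]]' && python3 -m pendant '[[-1,-0.716,-0.766,0,0,0,0],[-1,-0.716,-0.766,0,0,0,0],[-1,-0.716,-0.766,0,0,0,0],[-1,-0.716,-0.766,0,0,0,0],[-1,-0.716,-0.766,0,0,0,0],[-1,-0.716,-0.766,0,0,0,0],[-1,-0.716,-0.766,0,0,0,0]]'
python3 - <<'E'
from h import *
c=snap('wrist','w1');q=r.read_state();print(q['time'],q['ee_pos'],R.from_quat(q['eef_rot']).as_matrix().round(3),q['joint_positions'])
x=cv2.resize(c['pixels'][:,:,::-1],(800,500),interpolation=cv2.INTER_CUBIC);cv2.imwrite('pics/w1b.png',x)
for p in [(.625,.181,.204),(.6035,.041,.195),(.518,.049,.195)]: print(proj(c,np.array(p),True))
E
```

```text
time: 1.02
ee_pos: [0.3857, 0.347, 0.3305]
eef_rot: [0.045, 0.999, 0.0, 0.0]
ft_force: [-0.3, 0.1, -0.5]
width: 0.0874
grip_force: 0.0
time: 1.9
ee_pos: [0.5786, 0.1023, 0.3294]
eef_rot: [0.043, 0.999, 0.0, -0.001]
ft_force: [0.4, 1.1, 0.2]
width: 0.0869
grip_force: 0.0
1.95 [0.57837336 0.10274507 0.32967869] [[-0.996  0.084 -0.001]
 [ 0.084  0.996  0.001]
 [ 0.001  0.001 -1.   ]] [-0.56546191  0.21890554  0.37936452  1.42934424 -0.08165502  1.50992505
  1.29761003]
[407.03662124 235.02814671]
[261.97572177 223.18288256]
[258.76539251 134.38156096]
```

View pics/w1b.png

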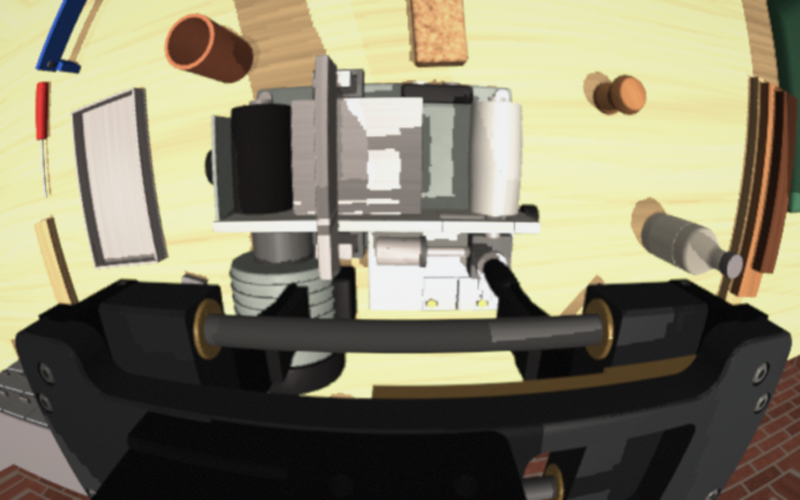

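```bash
python3 - <<'E'
from h import *
w=load('w1');t=load('t0');s=load('s0')
W=lambda x,y:(w,(x+.5)/1.25-.5,(y+.5)/1.25-.5,True)
print('+x',tri(W(326,278),(t,222+425.5/6-.5,128+270/6-.5)))
p=atz(*W(326,278)[:3],.195,True);q=atz(*W(325.5,57)[:3],.195,True);m=(p+q)/2;d=p-q
print(p,q,'mid',m,'len',np.linalg.norm(d),'yaw',np.degrees(np.arctan2(d[1],d[0])))
print('-x scene tri',tri(W(325.5,57),(s,290+415/6-.5,175+23/6-.5)))
a=atz(*W(215,228)[:3],.149,True);b=atz(*W(539,227)[:3],.149,True);e=b-a;print('side',a,b,'yaw',np.degrees(np.arctan2(-e[0],e[1])))
print('tray w rim',[atz(*W(*u)[:3],.03,True).round(3) for u in [(73,110),(134,88),(166,260),(95,267)]])
cv2.imwrite('pics/c3.png',np.hstack([crop('w1',225,30,80,200,3),np.vstack([crop('t0',372,172,68,95,5)])[:475],]) if 0 else crop('t0',372,172,68,95,6))
print('line',tri(W(458,278),(t,222+219/6-.5,128+228/6-.5)),tri(W(457,306),(t,222+228/6-.5,128+168/6-.5)))
E
```

```text
+x (array([0.60068678, 0.04050899, 0.19824786]), [np.float64(0.7), np.float64(0.7)])
[0.60249611 0.03985734 0.195     ] [0.43510634 0.05799601 0.195     ] mid [0.51880122 0.04892667 0.195     ] len 0.16836967490860263 yaw -6.184546394580332
-x scene tri (array([0.43472529, 0.05587924, 0.195472  ]), [np.float64(2.2), np.float64(2.2)])
side [ 0.56096514 -0.0734656   0.149     ] [0.58658951 0.22484169 0.149     ] yaw -4.909612997304472
tray w rim [array([ 0.369, -0.379,  0.03 ]), array([ 0.372, -0.246,  0.03 ]), array([ 0.616, -0.23 ,  0.03 ]), array([ 0.616, -0.383,  0.03 ])]
line (array([0.64582406, 0.1547757 , 0.10016116]), [np.float64(1.0), np.float64(1.0)]) (array([0.68076547, 0.15284096, 0.09178193]), [np.float64(0.3), np.float64(0.3)])
```

View pics/c3.png

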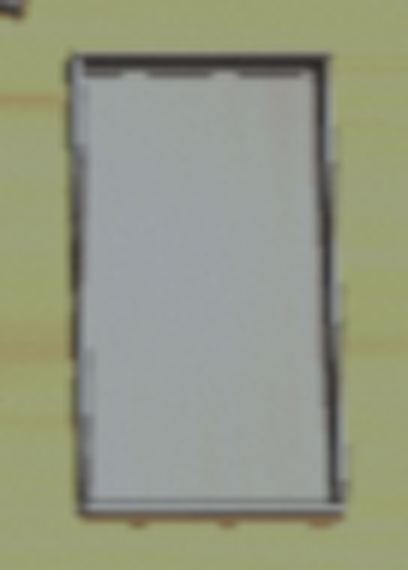

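```bash
python3 -m pendant '[[-1,0.184,-0.197,0,0,0,0],[-1,0.184,-0.197,0.2,0,0,0],[-1,0.184,-0.197,0.4,0,0,0],[-1,0.184,-0.197,0.508,0,0,0],[-1,0.184,-0.197,0.508,0,0,0],[-1,0.184,-0.197,0.508,0,0,0]]' && python3 -c "
from h import *
w=snap('wrist','w2')
cv2.imwrite('pics/w2c.png',crop('w2',160,20,240,180,3))"
```

```text
time: 2.7
ee_pos: [0.5196, 0.0471, 0.1797]
eef_rot: [0.043, 0.999, 0.0, 0.001]
ft_force: [-0.4, -0.1, -0.2]
width: 0.0873
grip_force: 0.0
```

View pics/w2c.png

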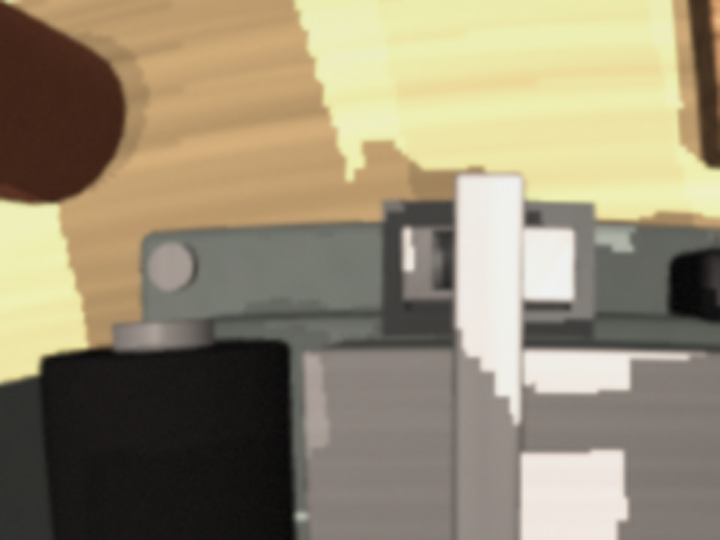

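The crop shows the steel stop (bar edges at columns about 312 and 334, foot in its socket), centred between the fingers. The three blue ones (scene pixels (255,160), (427,181), (443,318)) are the look-alikes lying on the bench.

```bash
python3 -m pendant '[[1,0,0,0,0,0,0],[1,0,0,0,0,0,0],[1,0,0,0,0,0,0],[1,0,0,0,0,0,0],[1,0,0,0,0,0,0]]' 10 && python3 -m pendant '[[1,0,0,0,0,0,0],[1,0,0,0,0,0,0]]' 40
```

```text
time: 3.38
ee_pos: [0.5189, 0.0457, 0.178]
eef_rot: [0.044, 0.999, 0.0, -0.0]
ft_force: [-0.0, -0.5, -0.1]
width: 0.0453
grip_force: 0.0
time: 3.62
ee_pos: [0.5189, 0.0457, 0.178]
eef_rot: [0.044, 0.999, 0.0, -0.0]
ft_force: [0.5, -0.5, 0.1]
width: 0.0249
grip_force: 0.0
```

```bash
python3 -m pendant '[[1,0,0,0,0,0,0],[1,0,0,0,0,0,0],[1,0,0,0,0,0,0],[1,0,0,0,0,0,0]]' 40; python3 -c "
from h import *
print(r.read_state()['torque'],r.read_state()['ft_force'])"
```

```text
time: 4.12
ee_pos: [0.5189, 0.0459, 0.1779]
eef_rot: [0.044, 0.999, 0.0, -0.0]
ft_force: [-0.1, 1.2, -1.3]
width: 0.0098
grip_force: 40.0
[ 0.1897776  -0.1195962   0.02859997] [-0.07736115  1.22625735 -1.31221778]
```

```bash
python3 -m pendant '[[1,0,0,-0.02,0,0,0],[1,0,0,-0.045,0,0,0],[1,0,0,-0.07,0,0,0],[1,0,0,-0.12,0,0,0],[1,0,0,-0.22,0,0,0],[1,0,0,-0.33,0,0,0],[1,0,0,-0.37,0,0,0],[1,0,0,-0.37,0,0,0]]'; python3 -c "
from h import *
q=r.read_state();print(q['torque'],q['ft_force'],q['ee_pos'],R.from_quat(q['eef_rot']).as_matrix().round(4))
c=load('t0');a=[atz(c,372+(x+.5)/6-.5,172+(y+.5)/6-.5,.03) for x,y in [(72,55),(328,55),(343,517),(80,517)]];print(a,np.mean(a,0))"
```

```text
time: 5.12
ee_pos: [0.5192, 0.0457, 0.2895]
eef_rot: [0.044, 0.999, 0.0, 0.001]
ft_force: [0.2, -0.9, -5.8]
width: 0.0098
grip_force: 40.0
[0.00418772 0.0139113  0.02004816] [ 0.153144   -0.88950661 -5.76774307] [0.51917327 0.04574496 0.28945742] [[-9.962e-01  8.760e-02  1.100e-03]
 [ 8.760e-02  9.962e-01  5.000e-04]
 [-1.000e-03  6.000e-04 -1.000e+00]]
[array([ 0.61402867, -0.24494531,  0.03      ]), array([ 0.61425417, -0.38409962,  0.03      ]), array([ 0.36435369, -0.38328158,  0.03      ]), array([ 0.36395127, -0.24429032,  0.03      ])] [ 0.48914695 -0.31415421  0.03      ]
```

```bash
python3 -m pendant '[[1,0,-0.1,0,0,0,0],[1,0,-0.25,0,0,0,0],[1,0,-0.43,0,0,0,0],[1,0,-0.602,0,0,0,0]]' && python3 -m pendant '[[1,0,-0.17,0,0,0,-0.01],[1,0,-0.34,0,0,0,-0.025],[1,0,-0.5,0,0,0,-0.042],[1,0,-0.58,0,0,0,-0.042],[1,-0.005,-0.602,0,0,0,-0.042],[1,-0.005,-0.602,0,0,0,-0.042],[1,-0.005,-0.602,0,0,0,-0.042]]' && python3 - <<'E'
from h import *
w=snap('wrist','w3');t=snap('top','t3');s=snap('scene','s3');q=r.read_state();print(q['ee_pos'],R.from_quat(q['eef_rot']).as_matrix().round(4),q['joint_positions'])
x=cv2.resize(w['pixels'][:,:,::-1],(560,350))
a=cv2.resize(s['pixels'][150:260,180:330,::-1],(400,250+43));cv2.imwrite('pics/m3.png',np.vstack([cv2.resize(x,(480,300)),cv2.resize(a,(480,300))]))
E
```

```text
time: 5.62
ee_pos: [0.5022, -0.1357, 0.2876]
eef_rot: [0.044, 0.999, 0.0, -0.001]
ft_force: [1.5, 0.0, -5.9]
width: 0.0094
grip_force: 40.0
time: 6.5
ee_pos: [0.4893, -0.3127, 0.2886]
eef_rot: [-0.001, 1.0, 0.0, -0.0]
ft_force: [0.5, 0.4, -6.3]
width: 0.0093
grip_force: 40.0
[ 0.4891708  -0.3132602   0.28900167] [[-1.0e+00 -1.8e-03  2.0e-04]
 [-1.8e-03  1.0e+00  5.0e-04]
 [-2.0e-04  5.0e-04 -1.0e+00]] [-0.09474504  0.23992105  0.707809    1.53358025 -0.1573185   1.42611961
  2.19418165]
```

View pics/m3.png

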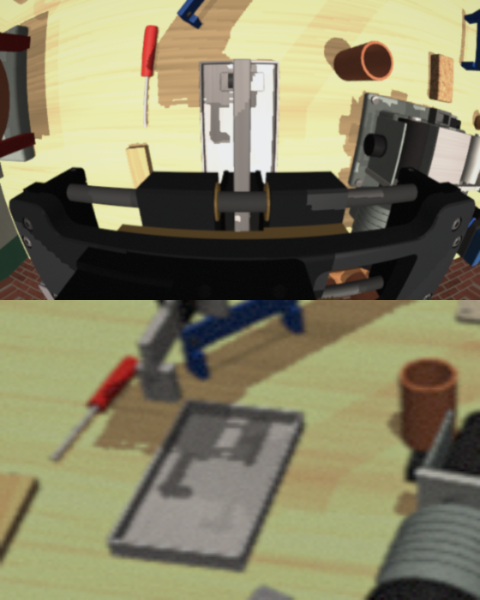

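```bash
python3 -m pendant '[[1,0,-0.003,0.15,0,0,0],[1,0,-0.003,0.32,0,0,0],[1,0,-0.003,0.5,0,0,0],[1,0,-0.003,0.62,0,0,0],[1,0,-0.003,0.68,0,0,0],[1,0,-0.003,0.703,0,0,0],[1,0,-0.003,0.703,0,0,0],[1,0,-0.003,0.703,0,0,0]]' && python3 -m pendant '[[1,0,0,0.006,0,0,0],[1,0,0,0.011,0,0,0],[1,0,0,0.014,0,0,0],[1,0,0,0.014,0,0,0]]'
```

```text
time: 7.65
ee_pos: [0.4896, -0.3155, 0.0795]
eef_rot: [-0.0, 1.0, -0.0, 0.001]
ft_force: [0.7, -0.3, -5.3]
width: 0.0096
grip_force: 40.0
time: 8.15
ee_pos: [0.4887, -0.3151, 0.0738]
eef_rot: [-0.0, 1.0, 0.0, -0.0]
ft_force: [-0.4, -0.6, -6.5]
width: 0.0101
grip_force: 40.0
```

```bash
python3 -m pendant '[[1,0,0,0.004,0,0,0],[1,0,0,0.007,0,0,0],[1,0,0,0.007,0,0,0]]'
```

```text
time: 8.52
ee_pos: [0.4888, -0.3151, 0.072]
eef_rot: [-0.0, 1.0, 0.0, 0.0]
ft_force: [-1.0, 1.1, -1.3]
width: 0.0097
grip_force: 40.0
```

```bash
python3 -m pendant '[[1,0,0,0.003,0,0,0],[1,0,0,0.003,0,0,0]]' && python3 -m pendant '[[-0.4,0,0,0,0,0,0],[-0.4,0,0,0,0,0,0],[-0.4,0,0,0,0,0,0],[-0.4,0,0,0,0,0,0]]' && python3 -m pendant '[[-0.4,0,0,-0.1,0,0,0],[-0.4,0,0,-0.25,0,0,0],[-0.4,0,0,-0.45,0,0,0],[-0.4,0,0,-0.65,0,0,0],[-0.4,0,0,-0.8,0,0,0],[-0.4,0,0,-0.85,0,0,0]]' && python3 - <<'E'
from h import *
w=snap('wrist','w4');t=snap('top','t4');s=snap('scene','s4');q=r.read_state();print(q['ee_pos'])
cv2.imwrite('pics/m4.png',np.vstack([cv2.resize(crop('t4',355,160,120,120,1),(400,400))[:290],cv2.resize(s['pixels'][150:260,180:330,::-1],(400,293))]))
E
```

```text
time: 8.78
ee_pos: [0.4888, -0.3153, 0.072]
eef_rot: [0.0, 1.0, 0.0, 0.0]
ft_force: [-5.3, 4.2, 10.0]
width: 0.0099
grip_force: 40.0
time: 9.28
ee_pos: [0.4889, -0.3151, 0.0709]
eef_rot: [-0.0, 1.0, -0.0, 0.0]
ft_force: [0.5, -0.2, -0.7]
width: 0.0416
grip_force: 0.0
time: 10.02
ee_pos: [0.4893, -0.3158, 0.3288]
eef_rot: [-0.0, 1.0, -0.001, 0.002]
ft_force: [0.1, -0.1, -0.8]
width: 0.0606
grip_force: 0.0
[ 0.48880136 -0.31511121  0.32534483]
```

View pics/m4.png

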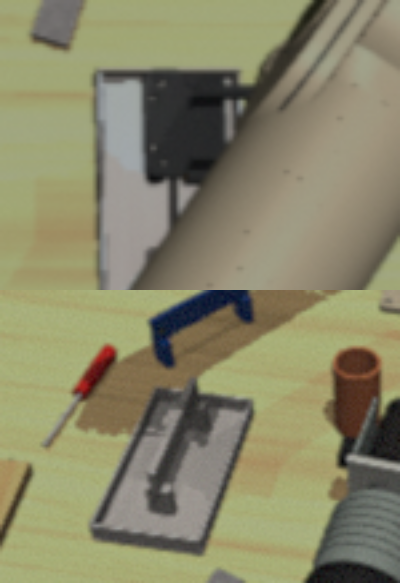

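```bash
python3 -m pendant '[[-0.4,-0.1,0.3,0,0,0,0.05],[-0.4,-0.117,0.6,0,0,0,0.1],[-0.4,-0.117,0.775,0,0,0,0.1],[-0.4,-0.117,0.775,0,0,0,0.1],[-0.4,-0.117,0.775,0,0,0,0.1]]' && python3 - <<'E'
from h import *
q=r.read_state();print(q['ee_pos'],R.from_quat(q['eef_rot']).as_matrix().round(3),q['joint_positions'])
E
```

```text
time: 10.8
ee_pos: [0.5237, -0.0776, 0.3237]
eef_rot: [0.101, 0.995, 0.0, -0.002]
ft_force: [-0.2, -0.4, -0.1]
width: 0.0608
grip_force: 0.0
[ 0.52367812 -0.07762233  0.32367164] [[-0.98   0.2   -0.003]
 [ 0.2    0.98   0.001]
 [ 0.003  0.    -1.   ]] [-0.47453305  0.08025422  0.57726286  1.59521292 -0.04454642  1.48257625
  1.47472784]
```

```bash
python3 -m pendant '[[-1,0.01,0.2,0,0,0,0.089],[-1,0.03,0.4,0.05,0,0,0.178],[-1,0.041,0.6,0.1,0,0,0.267],[-1,0.041,0.8,0.113,0,0,0.356],[-1,0.041,0.8,0.113,0,0,0.445],[-1,0.041,0.8,0.113,0,0,0.534],[-1,0.041,0.8,0.113,0,0,0.623],[-1,0.041,0.8,0.113,0,0,0.71]]' && python3 -m pendant '[[-1,0,0,0,0,0,0.089],[-1,0,0,0,0,0,0.178],[-1,0,0,0,0,0,0.267],[-1,0,0,0,0,0,0.356],[-1,0,0,0,0,0,0.445],[-1,0,0,0,0,0,0.534],[-1,0,0,0,0,0,0.623],[-1,0,0,0,0,0,0.711]]' && python3 -m pendant '[[-1,0,0,0,0,0,0.025],[-1,0,0,0,0,0,0.025],[-1,0,0,0,0,0,0.025]]' && python3 - <<'E'
from h import *
w=snap('wrist','w5');t=snap('top','t5');s=snap('scene','s5')
q=r.read_state();print(q['ee_pos'],R.from_quat(q['eef_rot']).as_matrix().round(3),q['joint_positions'])
for p in [(.625,.181,.204),(.645,.1545,.106),(.678,.152,.106)]: print(proj(w,np.array(p),True))
E
```

```text
time: 11.8
ee_pos: [0.5614, 0.1535, 0.2902]
eef_rot: [0.746, 0.666, -0.001, -0.0]
ft_force: [-0.8, 0.3, -0.2]
width: 0.0869
grip_force: 0.0
time: 12.8
ee_pos: [0.5614, 0.1534, 0.2903]
eef_rot: [1.0, -0.016, -0.001, 0.001]
ft_force: [0.1, 0.9, 0.4]
width: 0.0872
grip_force: 0.0
time: 13.18
ee_pos: [0.5615, 0.1541, 0.2913]
eef_rot: [0.999, -0.038, -0.0, 0.0]
ft_force: [0.0, 0.1, -0.3]
width: 0.0869
grip_force: 0.0
[0.56162205 0.15447273 0.29180345] [[ 0.997 -0.077 -0.   ]
 [-0.077 -0.997 -0.   ]
 [-0.     0.    -1.   ]] [-0.94570901  0.24620508  0.72735594  1.52508477 -0.16427047  1.43312518
 -1.85835713]
[280.6177587  131.46836704]
[315.90498059 106.6107092 ]
[315.82370324  76.07356154]
```

```bash
python3 -c "
from h import *
cv2.imwrite('pics/w5c.png',crop('w5',245,55,110,100,6))"
```

```text
(no output)
```

View pics/w5c.png

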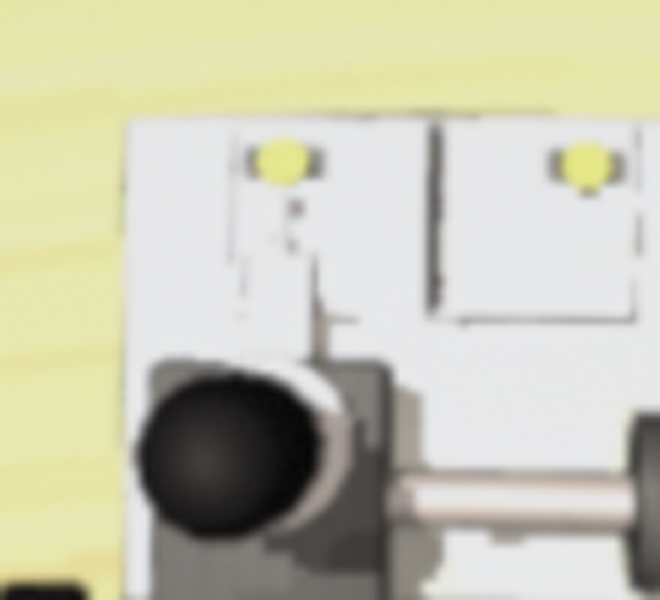

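```bash
python3 - <<'E'
from h import *
np.set_printoptions(linewidth=250)
w=load('w5')
print('cols 283..319'); g=w['pixels'].min(2).astype(int)
for v in range(74,120): print(v,' '.join('%3d'%k for k in g[v,283:321]))
for z in(.16,.18,.204): print('handle',z,atz(w,245+228.5/6-.5,55+455.5/6-.5,z,True))
print(ray(w,320,200,True)[0])
E
```

```text
cols 283..319
74 202 199 198 197 197 199 200 200 199 201 200 199 198 198 198 196 192 187 184 184 183 177 170 169 175 186 189 188 187 186 183 180 175 167 163 166 174 178
75 225 222 222 222 222 223 224 224 224 223 223 223 223 223 223 222 221 219 217 217 216 212 209 209 214 219 220 220 220 220 220 218 209 185 166 180 203 217
76 226 225 229 230 229 229 229 229 229 228 229 229 229 229 229 229 229 228 228 228 228 227 227 227 228 229 229 229 229 229 229 227 217 176 143 169 211 226
77 224 223 228 230 229 229 227 222 219 216 219 224 228 229 229 230 230 230 230 230 230 230 230 230 230 230 230 230 230 230 230 228 215 164 121 153 207 227
78 221 219 224 223 223 220 207 192 180 175 182 196 207 219 222 225 228 230 230 230 230 230 230 230 231 230 230 230 230 230 230 229 214 161 111 141 203 227
79 218 214 215 196 187 182 168 155 149 148 150 156 163 182 193 205 221 228 230 230 230 231 230 230 230 230 230 230 230 230 231 228 214 159 109 140 202 226
80 217 212 203 165 148 148 144 142 142 142 143 143 143 145 150 172 207 226 230 230 231 230 231 230 230 230 230 230 230 230 230 228 214 158 108 139 203 227
8
[... 5540 characters left out ...]
109 105 127 177 223 231 231 231 231 231 231 232 231 231
117  68  61  79 104 114 129 145 167 197 219 226 229 228 222 199 158 131 121 122 123 122 120 119 119 111  93  96 158 220 231 231 231 231 231 231 231 232 231
118  28  23  29  41  45  51  67  95 129 161 193 219 228 229 224 205 168 134 125 125 124 122 121 121 113  92  89 148 211 225 229 231 231 231 231 231 231 232
119  15  13  15  15  15  15  23  39  61  90 134 185 218 228 230 226 210 169 137 125 123 121 121 121 113  91  80 121 170 191 215 224 228 231 231 231 231 231
handle 0.16 [0.62430005 0.18515141 0.16      ]
handle 0.18 [0.6249159  0.18254938 0.18      ]
handle 0.204 [0.62565491 0.17942695 0.204     ]
[0.63288951 0.14886003 0.43894691]
```

```bash
python3 - <<'E'
from h import *
w=load('w5');ex=np.array([np.cos(np.radians(-4.9)),np.sin(np.radians(-4.9))]);ey=np.array([-ex[1],ex[0]])
for n,u,v in [('ptr',291.3,90),('ptr',291,100),('ptr L',289.5,94),('ptr R',293,94),('line',317,80),('line',317,90),('line',317,104)]:
    p=atz(w,u,v,.106,True);print(n,p.round(4),'sander x,y',p[:2]@ex,p[:2]@ey)
for h in [(.6249,.1825),(.6249,.1814)]: print('handle',np.array(h)@ex,np.array(h)@ey)
E
```

```text
ptr [0.6653 0.1791 0.106 ] sander x,y 0.6475374670061237 0.23527178318265746
ptr [0.6545 0.1803 0.106 ] sander x,y 0.6366990277598026 0.23554859203304915
ptr L [0.6611 0.1814 0.106 ] sander x,y 0.6432233540639567 0.2371748289548502
ptr R [0.6608 0.1776 0.106 ] sander x,y 0.6431689173137048 0.23343688152762648
line [0.6736 0.1511 0.106 ] sander x,y 0.6582521015371945 0.20808008464955358
line [0.6628 0.1519 0.106 ] sander x,y 0.6473814648506822 0.20799688956780288
line [0.6477 0.1531 0.106 ] sander x,y 0.6322618188107759 0.20788777149328336
handle 0.6070275871171278 0.23521005182338134
handle 0.6071215457325789 0.23411407199757137
```

```bash
python3 - <<'E'
from h import *
s=load('s0');t=load('t0')
for a,b in [((497,368),(283,270)),((408,355),(368,282))]: print(tri((s,290+a[0]/6-.4,175+a[1]/6-.4),(t,222+b[0]/6-.4,128+b[1]/6-.4)))
E
python3 -m pendant '[[-1,0.204,-0.108,0,0,0,0.004],[-1,0.204,-0.108,0,0,0,0.004],[-1,0.204,-0.108,0.1,0,0,0.004],[-1,0.204,-0.108,0.2,0,0,0.004],[-1,0.204,-0.108,0.3,0,0,0.004],[-1,0.204,-0.108,0.3,0,0,0.004]]'
```

```text
(array([0.61310528, 0.11536281, 0.1430486 ]), [np.float64(0.3), np.float64(0.3)])
(array([0.60828165, 0.07297075, 0.13785989]), [np.float64(0.6), np.float64(0.6)])
time: 14.08
ee_pos: [0.6239, 0.182, 0.2004]
eef_rot: [0.999, -0.043, -0.002, 0.001]
ft_force: [-0.0, 0.6, 1.0]
width: 0.0869
grip_force: 0.0
```

```bash
python3 -m pendant '[[-1,0.003,0,0.06,0,0,0],[-1,0.003,0,0.1,0,0,0],[1,0.003,0,0.1,0,0,0],[1,0.003,0,0.1,0,0,0],[1,0.003,0,0.1,0,0,0],[1,0.003,0,0.1,0,0,0],[1,0.003,0,0.1,0,0,0],[1,0.003,0,0.1,0,0,0]]' 40 && python3 - <<'E'
from h import *
w=snap('wrist','w6')
q=r.read_state();print(q['ee_pos'],q['ft_force'],q['width'],q['grip_force'])
g=w['pixels'].min(2).astype(int)
for p in [(.6653,.1791,.106),(.6628,.1519,.106),(.6477,.1531,.106),(.6736,.1511,.106)]: print(proj(w,np.array(p),True))
E
```

```text
time: 15.08
ee_pos: [0.6261, 0.1822, 0.1721]
eef_rot: [0.999, -0.043, 0.0, -0.0]
ft_force: [-0.1, 0.5, 0.4]
width: 0.0351
grip_force: 0.0
[0.62607132 0.18221271 0.1720894 ] [-0.20848756 -0.89562387  0.29705113] 0.03083105589655286 0.0
[322.18400936 163.80339002]
[361.17936435 164.18183827]
[360.77928417 185.26569619]
[361.3136406  148.82630411]
```

```bash
python3 -m pendant '[[1,0,0,0,0,0,0],[1,0,0,0,0,0,0],[1,0,0,0,0,0,0],[1,0,0,0,0,0,0]]' 40 && python3 - <<'E'
from h import *
w=snap('wrist','w6')
q=r.read_state();print(q['ee_pos'],q['ft_force'],q['width'],q['grip_force'])
g=w['pixels'].min(2).astype(int)
print('cols 305..368 by row')
for v in range(146,194,3): print(v,' '.join('%3d'%k for k in g[v,305:369]))
E
```

```text
time: 15.62
ee_pos: [0.6261, 0.1825, 0.1721]
eef_rot: [0.999, -0.043, 0.0, -0.0]
ft_force: [1.4, 1.3, -0.2]
width: 0.0237
grip_force: 40.0
[0.62606308 0.18248914 0.17204717] [ 0.16377182  1.75851776 -0.74794201] 0.0234722059241528 39.995951328237425
cols 305..368 by row
146 237 237 237 235 229 229 234 230 197 170 164 162 157 148 143 141 141 142 141 140 142 148 152 149 148 166 179 192 215 229 233 233 233 233 232 232 232 232 232 232 232 232 231 231 231 231 231 231 231 231 231 230 230 221 168 106  70  86 145 205 225 229 229 230
149 237 237 237 235 229 229 234 226 175 133 126 131 137 140 141 140 141 141 140 141 141 141 140 132 115 118 129 155 196 226 231 231 231 231 231 230 230 230 230 230 230 230 229 230 229 229 229 229 229 228 228 228 227 218 163 100  70  92 146 200 222 226 226 226
152 237 237 237 235 228 228 233 222 170 134 128 132 138 139 140 140 141 141 141 140 141 141 138 126 107 115 130 157 194 223 233 235 235 235 235 235 235 234 234 234 234 233 233 232 232 232 232 232 231 231 231 231 230 220 160  93  71 106 167 219 227 229 228 228
155 237 237 235 231 219 217 227 226 219 214 214 2
[... 2630 characters left out ...]
 221 222 223 223 223 223 219 185 175 203 213 213 213 213 213 214 213 213 213 212 212 211 212 212 211 212 211 212 211 211 211 210 209 196 145  85  62  93 148 193 207 208 209 209 208
188 231 231 230 230 229 224 215 204 202 201 212 222 225 226 227 225 224 222 220 221 222 223 223 223 223 220 183 155 171 182 185 185 186 186 187 190 192 191 193 199 208 212 212 212 211 212 211 211 212 212 210 204 198 180 164 157 161 173 193 202 202 196 188 186
191 230 229 229 229 229 229 229 229 226 220 219 222 225 226 226 224 223 221 220 220 221 222 222 222 223 220 188 152 174 219 226 226 226 226 226 226 226 225 226 226 226 226 225 225 225 225 225 224 224 224 224 224 224 223 223 224 223 223 223 223 222 219 214 213
```

```bash
python3 -m pendant '[[1,0,0.02,0,0,0,0],[1,0,0.04,0,0,0,0],[1,0,0.06,0,0,0,0],[1,0,0.08,0,0,0,0],[1,0,0.08,0,0,0,0],[1,0,0.08,0,0,0,0]]' 50 && cat > look.py <<'E'
from h import *
import sys
w=snap('wrist',sys.argv[1])
q=r.read_state();print(q['ee_pos'],q['ft_force'],q['width'],q['grip_force'],q['joint_positions'])
g=w['pixels'].min(2).astype(int)
u=int(proj(w,np.array((.6628,.1519,.106)),True)[0])
print('cols from',u-25, proj(w,np.array((.6628,.1519,.106)),True))
for v in range(146,194,3): print(v,' '.join('%3d'%k for k in g[v,u-25:u+20]))
E
python3 look.py w7
```

```text
time: 16.42
ee_pos: [0.6242, 0.1626, 0.172]
eef_rot: [0.999, -0.041, 0.001, -0.002]
ft_force: [3.8, 12.8, -2.5]
width: 0.0235
grip_force: 50.0
[0.62422978 0.16265556 0.17207373] [ 4.4502359  13.38855629 -4.52975899] 0.02351073073723748 49.985258619453816 [-0.8337418   0.48166749  0.69523018  1.52167402 -0.3225328   1.25178614
 -1.74619048]
cols from 308 [333.78996374 163.96703582]
146 235 235 235 235 234 234 235 234 234 234 234 234 234 234 234 234 234 233 233 233 233 233 228 202 148  89  71 118 190 225 232 233 233 233 233 232 232 233 232 232 232 233 233 233 232
149 233 233 233 233 233 233 233 233 233 233 233 233 233 233 233 232 232 232 232 232 232 231 227 199 145  87  72 120 189 223 230 231 231 230 231 230 230 230 230 230 230 230 230 229 230
152 237 238 237 237 237 237 237 237 236 236 237 236 236 236 236 236 236 236 235 234 233 233 226 191 130  79  77 134 207 230 233 234 233 233 233 233 233 233 233 232 232 232 232 232 232
155 238 238 238 237 237 237 237 237 237 237 236 235 235 235 235 235 235 234 229 224 222 221 214 177 121  74  80 137 202 228 234 235 235 235 235 235 234 234 234 234 
[... 1527 characters left out ...]
 222 227 229 229 228 227 225 224 223 224 225 225 224 224 217 172 105  63  90 153 197 215 218 219 219 219 219 219 219 219 219 219 219 219 219 219 219
185 216 216 216 216 216 208 189 201 221 226 228 229 228 226 224 223 223 223 224 225 224 223 216 169  99  57  94 159 197 211 214 214 214 214 214 214 214 214 214 213 214 214 214 214 213
188 179 180 182 183 183 177 170 194 220 226 228 228 227 225 224 222 222 223 224 224 223 223 217 170 118 129 166 186 199 205 205 201 192 188 189 189 190 190 190 191 196 198 200 200 201
191 228 227 227 227 227 222 204 207 221 225 227 227 226 225 223 222 222 222 223 224 223 223 219 178 131 135 167 209 223 224 224 222 218 216 215 216 215 215 214 216 220 222 222 222 222
```

```bash
python3 -m pendant '[[1,0,0.013,0,0,0,0],[1,0,0.0265,0,0,0,0],[1,0,0.0265,0,0,0,0],[1,0,0.0265,0,0,0,0],[1,0,0.0265,0,0,0,0],[1,0,0.0265,0,0,0,0]]' && python3 look.py w8 | awk '!/^1[5678]2|^146|^149/'
```

```text
time: 17.23
ee_pos: [0.6236, 0.1556, 0.1721]
eef_rot: [0.999, -0.041, 0.001, -0.003]
ft_force: [4.7, 16.0, -3.8]
width: 0.0232
grip_force: 50.0
[0.62358597 0.15562672 0.17206345] [ 4.82518299 14.9829633  -4.71093639] 0.02347195502876286 49.98337515064122 [-0.82714685  0.47626592  0.69737515  1.52899921 -0.32110451  1.24929398
 -1.73513105]
cols from 298 [323.79834407 163.86574341]
155 238 238 238 238 238 238 238 238 238 238 238 237 237 237 237 237 236 236 236 236 236 235 231 206 145  84  76 128 191 224 229 230 230 229 230 229 229 228 225 224 228 233 235 235 235
158 237 236 236 236 236 236 236 236 236 236 235 235 235 235 234 232 227 223 222 222 221 221 217 190 143 100  98 136 180 209 219 220 221 221 220 220 220 220 220 220 222 227 233 235 234
161 237 236 236 236 236 236 236 236 236 236 236 236 235 232 225 222 221 221 221 221 221 221 222 224 228 228 224 200 170 177 210 219 220 220 220 220 219 220 219 220 220 224 231 233 234
164 236 236 236 236 236 235 234 234 233 233 233 233 232 229 224 221 221 221 221 220 220 220 221 226 230 231 226 202 170 178 209 219 219 218 218 219 219 219 219 218 
[... 791 characters left out ...]
 218 218 218 218 218 218 218 208 185 202 224 228 230 230 229 228 226 224 224 224 225 226 225 225 222 205 175 171 204 215 216 217 216 216 216 217 217
185 217 216 218 217 217 217 217 216 217 217 217 217 217 217 216 207 188 203 224 228 228 229 228 227 225 224 223 224 225 225 225 224 221 203 193 202 208 213 215 217 217 216 216 217 217
188 188 188 186 184 189 202 210 212 212 208 199 197 199 201 201 193 178 200 223 227 228 228 227 226 225 223 223 223 224 224 224 224 219 190 171 185 194 191 190 193 197 198 198 199 200
191 227 227 227 227 227 227 227 227 227 227 226 227 226 227 226 220 197 206 223 227 228 228 227 226 223 222 222 223 224 224 224 223 217 181 166 194 212 216 216 220 223 223 223 223 223
```

```bash
python3 -m pendant '[[1,0,0.0008,0,0,0,0],[1,0,0.0008,0,0,0,0],[1,0,0.0008,0,0,0,0],[1,0,0.0008,0,0,0,0],[1,0,0.0008,0,0,0,0],[1,0,0.0008,0,0,0,0],[1,0,0.0008,0,0,0,0],[1,0,0.0008,0,0,0,0]]' && python3 look.py w9 | grep -E '^\[|cols|^1(55|52|64|67|79)' ; python3 - <<'E'
from h import *
s=snap('scene','s9');a=load('s0')['pixels'].astype(int);d=np.abs(s['pixels'].astype(int)-a).max(2)>40
n,l,st,ce=cv2.connectedComponentsWithStats(d.astype(np.uint8))
print([x.tolist() for x in st[1:] if x[4]>15])
d4=np.abs(s['pixels'].astype(int)-load('s4')['pixels'].astype(int)).max(2)>40
print('tray region diff since release',d4[170:250,210:280].sum())
E
```

```text
time: 18.27
ee_pos: [0.6236, 0.1556, 0.1721]
eef_rot: [0.999, -0.04, 0.001, -0.003]
ft_force: [5.8, 16.0, -4.5]
width: 0.0233
grip_force: 50.0
[0.62358709 0.15560365 0.17207753] [ 5.2228621  15.10007009 -5.02124565] 0.023228443800250416 49.98249218713454 [-0.82701645  0.47609487  0.69731522  1.52915477 -0.32124127  1.24912982
cols from 298 [323.82686047 163.87045616]
152 237 238 238 238 238 238 238 237 237 237 238 237 237 237 237 237 237 236 237 236 236 236 232 208 146  85  85 143 204 230 235 235 235 235 235 234 234 234 234 234 234 234 233 234 234
155 238 238 239 238 238 238 238 238 238 238 238 237 237 237 237 237 237 236 236 235 236 235 231 207 146  83  76 128 191 224 229 230 230 230 230 229 229 228 225 224 228 233 235 235 235
164 236 236 236 236 236 235 234 234 234 233 233 233 232 229 224 221 221 221 220 220 220 220 221 225 230 231 226 202 170 177 210 219 219 219 219 219 218 219 219 219 219 219 219 221 228
167 223 224 224 224 223 222 222 222 221 221 221 221 221 221 220 220 220 220 220 220 220 220 220 225 229 230 226 202 170 179 211 220 220 220 220 220 220 220 220 220 220 220 220 222 229
179 219 219 219 219 219 219 219 219 219 218 218 218 218 218 218 210 194 208 225 229 230 230 230 228 226 224 224 224 225 226 226 225 223 207 177 172 204 215 216 216 216 216 216 216 216
[[395, 0, 38, 10, 224], [455, 0, 15, 12, 123], [500, 0, 107, 33, 1605], [340, 8, 170, 237, 10941], [470, 8, 6, 6, 17], [482, 16, 15, 8, 27], [528, 37, 12, 3, 19], [341, 74, 29, 23, 94], [550, 88, 24, 5, 45], [521, 91, 44, 33, 601], [373, 102, 8, 14, 51], [401, 104, 29, 11, 131], [514, 104, 8, 8, 21], [508, 115, 7, 8, 18], [554, 116, 11, 5, 17], [511, 123, 9, 19, 72], [541, 124, 32, 27, 256], [323, 137, 11, 7, 28], [343, 144, 29, 17, 208], [235, 192, 24, 43, 380], [394, 233, 9, 13, 68], [354, 234, 19, 8, 91], [354, 243, 16, 7, 44], [371, 245, 17, 8, 83], [402, 246, 4, 10, 27], [392, 249, 9, 7, 44]]
tray region diff since release 1118
```

```bash
python3 -c "
from bench import r
print(r.close_job())"
```

```text
the job is handed in; nothing more can be done
None
```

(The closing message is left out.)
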